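# Cure a cockpit model under a hand lamp while its turntable coasts

### The arm

A 6-joint arm with a two-finger parallel gripper is mounted at the origin on the work surface. World frame = base frame: x ahead of the robot, y to its left, z up, the work surface at z = 0. Lengths are in mm, angles in rad, forces in N, time in s.
With the tool pointing down it reaches from about 350 to 975 mm from the base axis. Payload 7.1 kg.
Tool frame: the origin (TCP) lies on the front face of the gripper's body, between the roots of the fingers; the fingertips stand 80 mm ahead of it and the grasp point (between the pads) lies 61 mm ahead of it (env.tips_ahead is the distance from the TCP to the fingertips, in mm); z points along the fingers, y is the line along which they close (so a half turn about z gives the same grasp; the last joint's range is limited). The gripper opens to 88 mm and grips with 3 to 60 N. Pads are 20 mm wide; open, the fingers measure 115 mm over their backs; the gripper's body (75 mm by 178 mm) begins 61 mm behind the grasp point.
Start: joints at [-1.369, 0.423, 1.63, -0, 1.089, -0.019], TCP at [136.901, -609.806, 302.675] pointing down, gripper open.
Joint ranges: [-3, 3], [-0.9, 2.11], [0.09, 2.58], [-1.31, 4.45], [0.11, 2.69], [-2.54, 2.54]. Speed limits (rad/s): [2.39, 2.39, 3.01, 3.14, 3.14, 3.14].

### API

Orientations are given as a unit quaternion [x, y, z, w].
In Python, from station import env, set_gripper, viewer, workorder gives the robot as it stands. Calls block until the motion is done:
- env.reach(position, orientation): joint-space move of the TCP to a pose.
- env.move_l(position, rot=None, rate=150, f_stop=None): straight line of the TCP; rot=None keeps the orientation; rate is the mean speed in mm/s. With f_stop (N) it stops when the force on the tool has changed by that much, and returns True; else False.
- env.move_joints(angles): joint-space move.
- set_gripper(opening): finger opening in mm; the grip force is fixed at half the most; returns when the fingers have stopped.
- env.hold(seconds).
- env.ik(position, orientation): joint angles nearest the present ones, or None.
- env.read_state(): the state.
- viewer.camera(name): name is "side" or "top" or "wrist"; returns the picture (480x640x3 uint8, blue, green, red); there is no depth.
- viewer.camera_params(name): a dict with "fx", "fy", "cx", "cy" (pixels), "pose" (4x4, takes a point from camera to world coordinates); the wrist camera has in their place "tool_from_camera" (4x4, takes a point from camera to tool coordinates, whose origin is the TCP and whose axes are the flange's). Camera axes: x right, y up, looking along -z (the intrinsics and any distortion apply to the point x, -y, -z); pixel columns grow to the right and rows downward; lengths in mm; the calibration is good to about 2 mm. A picture is of the moment at which its call begins: read the wrist's pose just before it. camera_params takes no time and is no camera call.
A pose or a line that the arm cannot do raises env.IKError and nothing moves.
- workorder.sign_off(): hands the job in; it is judged then, once.
The state is a dict: "time_s": time; "qpos": joint angles; "dq": joint speeds; "tau": joint torques, N m; "tool_pos": TCP position; "orientation": TCP orientation; "force": force on the tool from outside, world axes, zero at the start; "wrist_torque": the same for the moment, N m; "width": finger opening in mm; "grip_force": force on a finger pad.
Only numpy, scipy, OpenCV 4.12 (cv2) and the standard library are available. Lean on these libraries where they do the work, as an engineer would, in place of code of your own. Each camera call takes 0.05 s, during which the arm holds its last target. There are 200 camera calls.

### The job

Take the square-bodied curing lamp out of its stand, set the painting turntable turning by gently pushing its upright post (with the lamp's end or the fingers; quicker than one turn in 12 seconds, never quicker than one in 3), let go of it, and while it coasts freely at that pace or above keep the upright lamp's mouth right over the little cockpit model, within 2 cm sideways and 1 to 4 cm above its top, following it round for at least five seconds without a break. Do not touch the model or shift the other things on the bench. Finish while still holding the lamp upright in the gripper, at least 5 cm up off the bench and beside the turntable, no longer over it.

Things in the scene. Friction and masses are not known exactly. Their poses are not given: they have to be found in the camera images.
- lamp: Curing lamp, about 0.12 kg, standing upright in its stand: round black head at the bottom (32 mm diameter, 32 mm tall), above it a square aluminium body 24 x 24 mm from 32 to 130 mm, a small cap to 136 mm. Origin: centre of its underside, which is the lamp's mouth; z up along the body, x and y are normal to the square body's flat sides. Take it by the square body, about 90 mm above the mouth
- stand: Fixed lamp stand: disc of 84 mm diameter with an upright open tube on it, outer diameter 52 mm, inner 44 mm, rim 57 mm above the bench, inner floor 15 mm above the bench. Origin: centre of its underside. The lamp's foot stands loosely in the tube; lift the lamp by 60 mm or more to clear it
- turntable: Fixed foot of the painting turntable, 170 mm diameter. Origin: on the turning axis, at bench level (z = 0). The platter on it is a grey disc of 240 mm diameter, 12 mm thick, its top 44 mm (cork 45 mm) above the bench. It carries the cockpit model, the post across from it and, at the two other quarters, wooden blocks with small parts (up to 20 mm above the platter) 65 to 105 mm from the axis
- platter (a joint): Turn of the platter about the vertical axis, rad, counter-clockwise from above positive, no stops. At 0 the cockpit model lies towards +x from the axis and the post towards -x. Nominal mass 0.63 kg and moment of inertia about 0.0045 kg m2 in all (the real one varies by some 40 %), bearing drag 0.0002 N m s/rad plus about 0.0001 N m: it coasts for many seconds
- post (a point): Top of the upright turning post: steel pin of 16 mm diameter with a black ball of 20 mm diameter on top, standing on the platter 95 mm from the turning axis, across from the cockpit model. This point is the ball's top, 84 mm above the bench; the ball's centre is 10 mm lower and the platter's top 40 mm lower. Push the pin sideways, square to its line to the axis, with a few newtons at most
- cockpit: Cockpit model with seat and bulkhead, 58 x 44 mm and 47 mm tall, fixed on the platter, its centre 75 mm from the turning axis. Origin: centre of its underside, 45 mm above the bench; x points outwards from the axis, z up
- model_top (a point): Point over the middle of the cockpit model at the level of its top, 92 mm above the bench, 75 mm from the turning axis; the point that the lamp's mouth must stay over
- paint_pot: Bystander: closed jar, 36 mm diameter, 45 mm tall, between stand and turntable; origin under its centre
- thinner: Bystander: bottle, 54 mm diameter, 110 mm tall; origin under its centre
- varnish: Bystander: jar, 44 mm diameter, 70 mm tall; origin under its centre
- brush: Bystander: brush lying flat, 180 mm long; origin under its middle
- water_cup: Bystander: white cup, 70 mm diameter, 80 mm tall; origin under its centre
- scraper: Bystander: hand tool like a screwdriver lying flat, 150 mm long; origin under its middle
- wing: Bystander: grey model wing lying flat, 150 x 40 mm, up to 16 mm high; origin under its middle
Things that resemble listed ones, but are neither listed nor needed, are in the scene too. What is shaped like the stand but blue or purple is not meant.

How it is judged:
By the outcome, as a careful person would: the job done as asked, in the order asked, and still so for the second after the job is handed in, while the arm keeps its last pose, push and grip.
It also fails if it takes over 51 s, if anything falls off the work surface, if the arm or the gripper's body presses on something with over 40 N, if the wrist force passes 120 N, or if a joint passes its speed limit or range.

## Working session

There is one attempt and no reset: what is moved stays moved. The work goes in short steps, each a Python script; the robot and the scene stay as the last script left them, time stands still between calls to the robot, and variables do not carry over. Pictures are saved under pics/ and viewed, at most 10 in all, crops included, and the job is handed in when it is done.

```bash
ls; mkdir -p pics; python3 - <<'E'
from station import env,viewer
import cv2,numpy as np
np.set_printoptions(precision=4,suppress=True)
for n in("top","side"):
    cv2.imwrite(f"pics/{n}0.png",viewer.camera(n)); print(viewer.camera_params(n))
print(viewer.camera_params("wrist"));s=env.read_state();print(s)
E
```

```text
pics
{'fx': 468.27819811786736, 'fy': 468.27819811786736, 'cx': 310.50543218377373, 'cy': 233.96326951664426, 'pose': array([[   0.1552,    0.9592,   -0.2362,  294.4545],
       [  -0.9879,    0.1518,   -0.0324,  -36.0985],
       [   0.0048,    0.2383,    0.9712, 1107.4001],
       [   0.    ,    0.    ,    0.    ,    1.    ]])}
{'fx': 455.30675025316276, 'fy': 455.30675025316276, 'cx': 316.24720622918795, 'cy': 242.7262817617486, 'pose': array([[   0.9858,    0.0727,   -0.1513,  385.4082],
       [  -0.1675,    0.4874,   -0.857 , -833.5635],
       [   0.0114,    0.8701,    0.4927,  537.193 ],
       [   0.    ,    0.    ,    0.    ,    1.    ]])}
{'fx': 401.27443423539864, 'fy': 401.27443423539864, 'cx': 327.2227105530575, 'cy': 231.99290571950624, 'tool_from_camera': array([[ -0.0007,   0.956 ,   0.2932,  81.0541],
       [  1.    ,   0.0006,   0.0005,   1.2542],
       [  0.0003,   0.2932,  -0.956 , -83.5978],
       [  0.    ,   0.    ,   0.    ,   1.    ]])}
{'time_s': 0.1, 'qpos': array([-1.369 ,  0.4238,  1.6306, -0.    ,  1.0886, -0.019 ]), 'dq': array([ 0.0003, -0.0006, -0.002 , -0.0003,  0.0009,  0.0008]), 'tau': array([  0.0009, -54.5615, -27.4324,   0.0646,   0.0188,  -0.    ]), 'tool_pos': array([ 136.7996, -609.4421,  301.9901]), 'orientation': array([ 0.9939,  0.1102, -0.0001, -0.0007]), 'force': array([-0.4941, -0.0673,  0.0874]), 'wrist_torque': array([ 0.0089, -0.0212,  0.032 ]), 'grip_force': 0.0, 'width': 88.05477348810872}
```

View pics/top0.png

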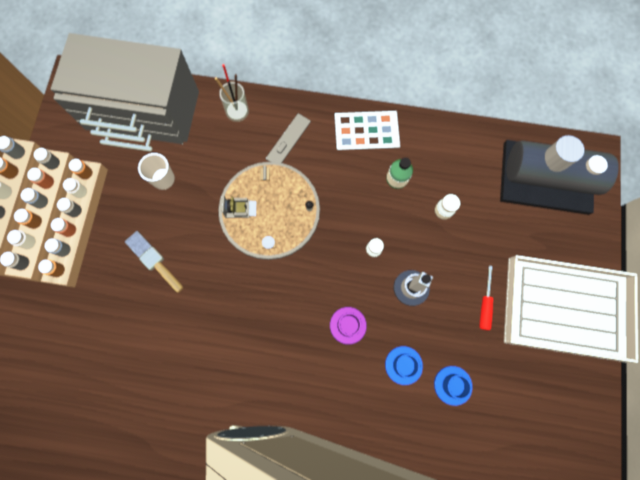

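View pics/side0.png

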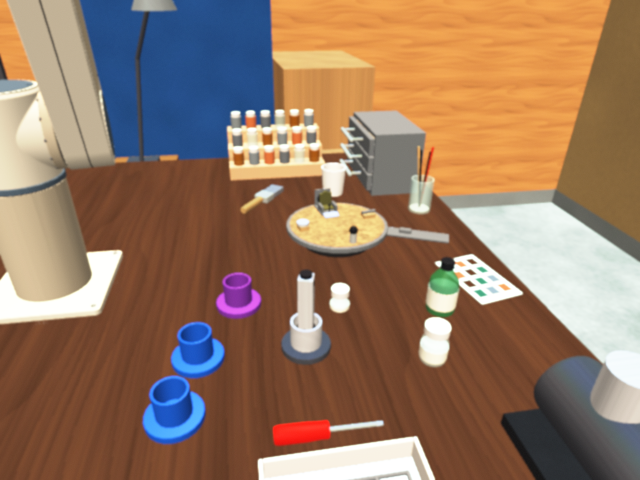

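The top view shows the lamp cap at about (425,279), stand ring (413,287), platter centre (269,210), cockpit (237,208), post ball (309,206). The side view shows the cap at (306,274), stand ring (306,335) and post ball (353,230).

```bash
cat > h.py <<'E'
import numpy as np,cv2
from scipy.optimize import least_squares
from station import env,set_gripper,viewer,workorder
from scipy.spatial.transform import Rotation as R
np.set_printoptions(precision=3,suppress=True)
def campose(n,s=None):
    p=viewer.camera_params(n)
    if n!="wrist": return p,p["pose"]
    T=np.eye(4);T[:3,:3]=R.from_quat(s["orientation"]).as_matrix();T[:3,3]=s["tool_pos"]
    return p,T@p["tool_from_camera"]
def ray(n,uv,s=None):
    p,P=campose(n,s);uv=np.atleast_2d(uv).astype(float)
    d=np.c_[(uv[:,0]-p["cx"])/p["fx"],-(uv[:,1]-p["cy"])/p["fy"],-np.ones(len(uv))]@P[:3,:3].T
    return P[:3,3],d/np.linalg.norm(d,axis=1)[:,None]
def plane(n,uv,z,s=None):
    o,d=ray(n,uv,s);return o+d*((z-o[2])/d[:,2])[:,None]
def tri(*obs):
    A=np.zeros((3,3));b=np.zeros(3);L=[]
    for o in obs:
        c,d=ray(*o);M=np.eye(3)-np.outer(d[0],d[0]);A+=M;b+=M@c;L.append((M,c))
    x=np.linalg.solve(A,b);return x,[np.linalg.norm(M@(x-c)) for M,c in L]
def circ(p):
    f=least_squares(lambda q:np.hypot(p[:,0]-q[0],p[:,1]-q[1])-q[2],[*p[:,:2].mean(0),100],loss="soft_l1");return f.x
def project(n,X,s=None):
    p,P=campose(n,s);c=np.linalg.inv(P)@np.r_[X,1];return p["cx"]-p["fx"]*c[0]/c[2],p["cy"]+p["fy"]*c[1]/c[2]
E
python3 - <<'E'
from h import *
print("cap",tri(("top",(425.5,279)),("side",(306.5,274))))
print("ball",tri(("top",(309.5,205.5)),("side",(353.5,230))))
for n,a in(("top",(269,210)),("side",(337,227))):
    im=cv2.imread(f"pics/{n}0.png");h=cv2.cvtColor(im,cv2.COLOR_BGR2HSV)
    m=cv2.inRange(h,(8,60,140),(25,200,255));
    r=np.zeros_like(m);cv2.circle(r,a,70,255,-1);m&=r
    m=cv2.morphologyEx(m,cv2.MORPH_CLOSE,np.ones((5,5)))
    c=max(cv2.findContours(m,0,cv2.CHAIN_APPROX_NONE)[0],key=cv2.contourArea)
    hull=cv2.convexHull(c)[:,0]
    print(n,cv2.fitEllipse(c),circ(plane(n,c[:,0],45)),circ(plane(n,hull,45)))
t=cv2.imread("pics/top0.png");s=cv2.imread("pics/side0.png")
z=lambda i,x,y,w,h:cv2.resize(i[y:y+h,x:x+w],(400,300),interpolation=cv2.INTER_CUBIC)
cv2.imwrite("pics/z.png",np.vstack([np.hstack([z(t,385,255,80,60),z(t,209,165,120,90)]),np.hstack([z(s,250,260,120,90),z(s,277,180,120,90)])]))
E
```

```text
cap (array([ 471.713, -253.148,  149.072]), [np.float64(1.5731754442679484), np.float64(1.5731754442678922)])
ball (array([613.827,  10.882,  76.059]), [np.float64(2.206444589502073), np.float64(2.206444589502236)])
top ((270.8498229980469, 209.5010528564453), (89.26705169677734, 92.07505798339844), 27.7391414642334) [598.991 105.54  110.467] [598.995 107.097 112.248]
side ((338.2013244628906, 225.18882751464844), (43.05339431762695, 100.06999206542969), 90.614013671875) [602.634 112.866 116.21 ] [601.59  114.429 118.825]
```

View pics/z.png

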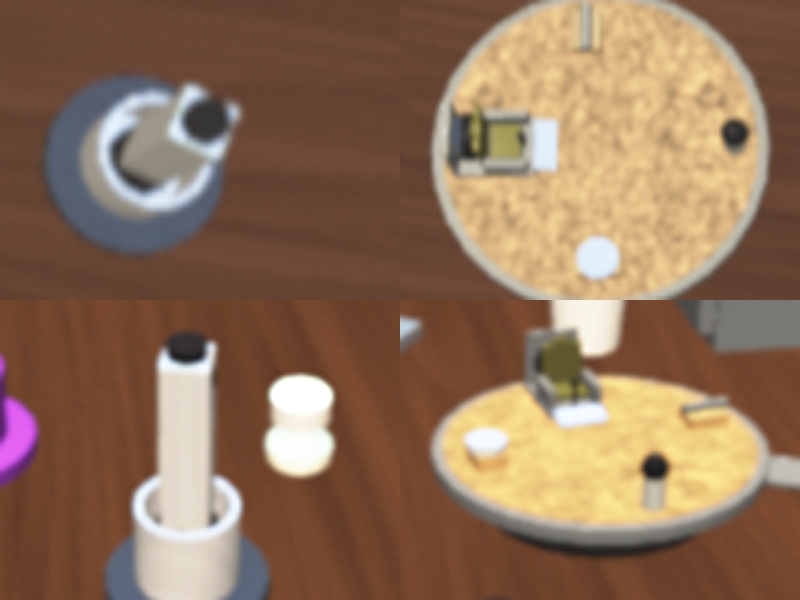

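The crops show that the lamp stands upright with its square body turned relative to the camera. The platter's outer rim spans u 218.6–319.7 in the top view. Next I'll take a wrist view over the lamp.

```bash
python3 - <<'E'
from h import *
a=plane("top",[(218.6,209.4),(319.7,209.4),(269.1,209.4)],44);print(a,np.linalg.norm(a[0]-a[1]))
b=plane("side",[(286.6,226),(388,226)],44);print(b,b.mean(0))
# black ball centroids
for n,c in(("top",(309,206)),("side",(353,230))):
    im=cv2.imread(f"pics/{n}0.png")
    g=im.max(2)[c[1]-8:c[1]+9,c[0]-8:c[0]+9]<70;v,u=np.nonzero(g);print(n,u.mean()+c[0]-8,v.mean()+c[1]-8,g.sum())
p=[470,-254,300]
yaw=np.arctan2(-254,470)+np.pi/2
q=R.from_euler("z",yaw).as_matrix()@np.diag([1,-1,-1.])
t=env.read_state()["time_s"]
env.reach(p,R.from_matrix(q).as_quat())
s=env.read_state();print(s["time_s"]-t,s["tool_pos"],s["qpos"])
im=viewer.camera("wrist");cv2.imwrite("pics/w1.png",im);np.save("w1.npy",s,allow_pickle=True)
print(project("wrist",[470,-254,151],s),project("wrist",[470,-254,57],s))
E
```

```text
[[578.167 223.502  44.   ]
 [615.632 -12.823  44.   ]
 [596.871 105.52   44.   ]] 239.27552912566466
[[481.352 113.15   44.   ]
 [717.841  78.33   44.   ]] [599.596  95.74   44.   ]
top 309.09375 204.75 32
side 353.1034482758621 229.86206896551724 29
1.775 [ 469.82  -254.758  300.038] [-0.519  0.294  1.832 -0.     1.015 -0.022]
(np.float64(325.3358813118627), np.float64(244.3979480358709)) (np.float64(325.800939166742), np.float64(208.09671432938862))
```

View pics/w1.png

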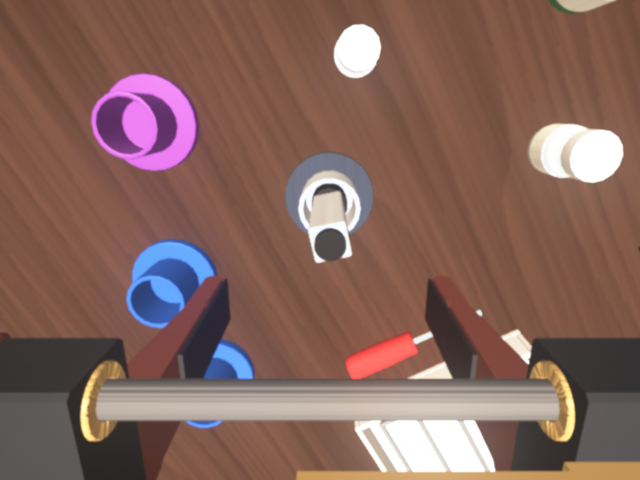

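The wrist view shows the black cap at about (330,243), the square body top around it turned by about 7°, and the stand ring at (330,205). I'll zoom in for the edges.

```bash
python3 - <<'E'
from h import *
im=cv2.imread("pics/w1.png")
cv2.imwrite("pics/w1z.png",cv2.resize(im[205:275,290:370],(800,700),interpolation=cv2.INTER_CUBIC)[:600])
E
```

```text
(no output)
```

View pics/w1z.png

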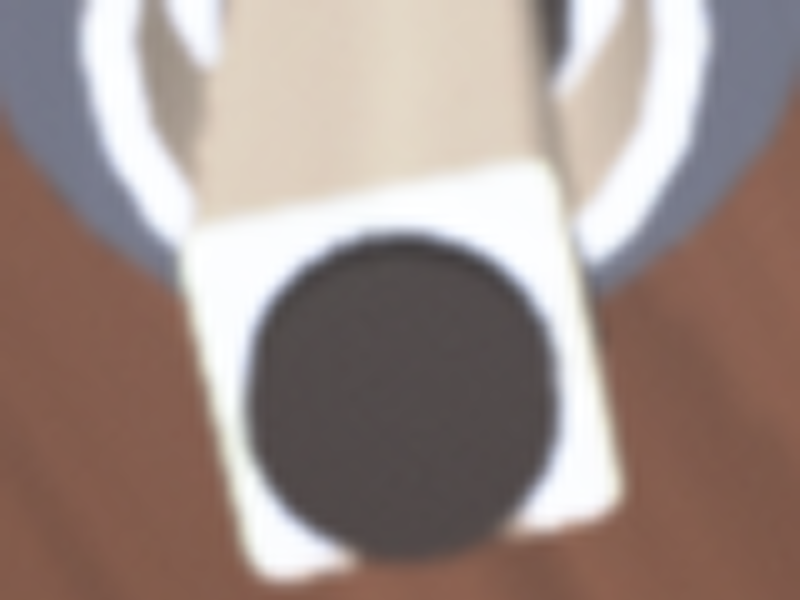

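```bash
cat >> h.py <<'E'
C=np.array([598.5,105.])
def ballscan(im,n,lo,hi,z=74,r=95):
    """angle (rad) of the post within [lo,hi] from the darkest ball-sized spot; (angle, contrast)"""
    g=cv2.GaussianBlur(im.max(2).astype(np.float32),(0,0),1.6);w=cv2.GaussianBlur(im.max(2).astype(np.float32),(0,0),6)
    th=np.arange(lo,hi,.01);uv=np.array([project(n,[C[0]+r*np.cos(t),C[1]+r*np.sin(t),z]) for t in th],np.float32)
    m=lambda a:cv2.remap(a,uv[None,:,0],uv[None,:,1],cv2.INTER_LINEAR)[0]
    sc=m(w)-m(g);k=sc.argmax();return th[k],sc[k]
def down(yaw): return R.from_matrix(R.from_euler("z",yaw).as_matrix()@np.diag([1,-1,-1.])).as_quat()
E
python3 - <<'E'
from h import *
for n in("top","side"): print(n,ballscan(cv2.imread(f"pics/{n}0.png"),n,-np.pi,np.pi))
print("ball",tri(("top",(309.1,204.75)),("side",(353.1,229.86))))
s=np.load("w1.npy",allow_pickle=True).item()
uv=np.array([(183,232),(552,155),(625,505),(255,582)])/10+[289.55,204.55]
P=plane("wrist",uv,145,s)[:,:2];e=np.diff(P,axis=0,append=P[:1])
print("sides",np.linalg.norm(e,axis=1)); 
a=np.angle(np.mean(np.exp(4j*np.arctan2(e[:,1],e[:,0]))))/4
ct=P.mean(0);cap=tri(("wrist",(330.1,244.2),s),("top",(425.5,279)),("side",(306.5,274)));print("centre",ct,"lampyaw",a,"cap3",cap)
yx=np.arctan2(-254,470)+np.pi/2; yaw=a+np.round((yx-a)/(np.pi/2))*np.pi/2
print("toolyaw",yx,yaw)
assert abs(cap[0][2]-150)<6 and np.linalg.norm(cap[0][:2]-ct)<6
q=down(yaw);np.save("yaw.npy",yaw)
T=lambda:env.read_state()["time_s"]
t=T();env.move_l([*ct,255],q,rate=150);env.move_l([*ct,166],rate=90);s=env.read_state();print("t",T()-t,s["tool_pos"],s["force"])
set_gripper(15);s=env.read_state();print("grip",s["width"],s["grip_force"],s["force"],T()-t)
np.save("ct.npy",ct)
im=viewer.camera("side");cv2.imwrite("pics/s1.png",im)
E
```

```text
top (np.float64(-1.41159265358983), np.float32(107.61625))
side (np.float64(-1.3915926535898304), np.float32(135.41124))
ball (array([614.341,  12.175,  76.019]), [np.float64(1.1124293281988553), np.float64(1.1124293281989683)])
sides [23.345 23.493 24.048 23.632]
centre [ 472.394 -255.557] lampyaw -0.2912606516606847 cap3 (array([ 471.892, -254.281,  149.761]), [np.float64(1.4417590269128813), np.float64(2.2716494596064236), np.float64(1.2462442391993638)])
toolyaw 1.0753336608744761 1.2795356751342117
t 1.5917000000000001 [ 472.726 -255.743  166.488] [-0.088 -0.092  0.337]
grip 23.739969004473018 29.999984800815582 [ 0.527  0.037 -0.811] 2.5917000000000003
```

```bash
python3 - <<'E'
from h import *
T=lambda:env.read_state()["time_s"]
ct=np.load("ct.npy");t0=T()
env.move_l([*ct,268],rate=120);print("lift",T()-t0)
s=env.read_state();print(s["width"],s["grip_force"],s["force"],s["tool_pos"])
ph=-1.40;ball=C+95*np.array([np.cos(ph),np.sin(ph)]);tg=np.array([-np.sin(ph),np.cos(ph)])
st=ball-tg*34;print("start",st)
p0=s["tool_pos"];
# timing test of chained short lines on the way
d=(st-ct)/np.linalg.norm(st-ct)
for k in range(1,5):
    t=T();env.move_l([*(ct+d*12*k),268],rate=100);s=env.read_state();print(round(T()-t,4),(s["tool_pos"][:2]-ct)@d,np.abs(s["dq"]).max())
t=T();env.move_l([*st,268],rate=200);s=env.read_state();print("go",T()-t,s["tool_pos"])
w=viewer.camera("wrist");cv2.imwrite("pics/w2.png",w);np.save("w2.npy",s,allow_pickle=True)
sd=viewer.camera("side");cv2.imwrite("pics/s2.png",sd)
print(ballscan(sd,"side",-np.pi,np.pi),ballscan(sd,"side",-2,-.8),T())
cv2.imwrite("pics/c2.png",np.hstack([cv2.resize(sd,(400,300))[:, :],cv2.resize(w,(400,300))]))
E
```

```text
lift 1.0
24.277297608826203 30.00006526708603 [ 0.05   0.19  -2.246] [ 471.976 -255.331  267.337]
start [581.142   5.603]
0.2666 12.4433807094001 0.008977755182418291
0.2667 24.284061635111247 0.009949414530883412
0.2667 36.17343252769279 0.010867280569154618
0.2666 48.163672918603694 0.007616641420739353
go 1.3250000000000002 [580.777   4.847 267.923]
(np.float64(-1.3915926535898304), np.float32(135.55034)) (np.float64(-1.3899999999999995), np.float32(135.39551)) 8.0583
```

View pics/c2.png

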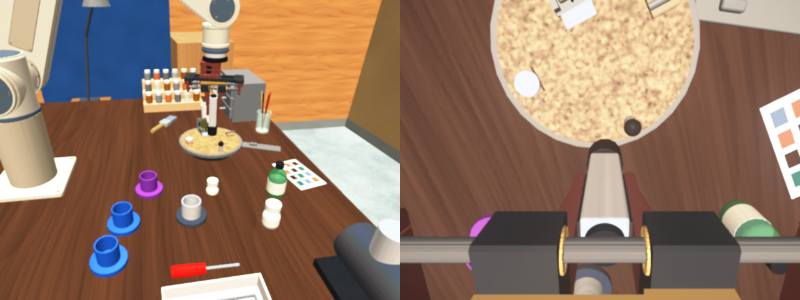

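The combined view shows the lamp held upright just short of the rim. In the right half the ball is at about (632,127) and the lamp head at about (604,148). The side detector agrees on the post angle (-1.39). Next I'll refine the axis from the rim edges, then check the lamp in hand.

```bash
python3 - <<'E'
from h import *
s2=np.load("w2.npy",allow_pickle=True).item()
for n,f,s in(("top","top0",None),("side","side0",None),("wrist","w2",s2)):
    im=cv2.cvtColor(cv2.imread(f"pics/{f}.png"),cv2.COLOR_BGR2HSV).astype(np.float32)
    v=cv2.GaussianBlur(im[...,2],(0,0),.7)
    pts=[];rr=np.arange(106,134,.5)
    for a in np.arange(-np.pi,np.pi,.05):
        uv=np.array([project(n,[C[0]+r*np.cos(a),C[1]+r*np.sin(a),44],s) for r in rr],np.float32)
        if (uv<2).any() or (uv[:,0]>637).any() or (uv[:,1]>(235 if n=="wrist" else 477)).any(): continue
        if n=="side" and np.sin(a)<.1: continue
        p=cv2.remap(v,uv[None,:,0],uv[None,:,1],1)[0];k=np.gradient(p).argmin()
        if np.gradient(p)[k]<-3: pts.append([C[0]+rr[k]*np.cos(a),C[1]+rr[k]*np.sin(a)])
    pts=np.array(pts)
    f=least_squares(lambda q:np.hypot(*(pts-q).T)-120,C,loss="soft_l1",f_scale=1.)
    print(n,len(pts),f.x,circ(pts),np.median(np.abs(f.fun)))
sd=cv2.imread("pics/s2.png");x,y=[int(i) for i in project("side",[580.8,4.8,150])]
for z in(116.5,148.5,190): 
    u,v=project("side",[580.8,4.8,z]);cv2.line(sd,(int(u)-14,round(v)),(int(u)-9,round(v)),(0,255,0),1);print(u,v)
cv2.imwrite("pics/s2z.png",cv2.resize(sd[y-70:y+50,x-60:x+100],(800,600),interpolation=cv2.INTER_CUBIC))
E
```

```text
Traceback (most recent call last):
  File "h.py", line 25, in project
    p,P=campose(n,s);c=np.linalg.inv(P)@np.r_[X,1];return p["cx"]-p["fx"]*c[0]/c[2],p["cy"]+p["fy"]*c[1]/c[2]
        ~~~~~~~^^^^^
  File "h.py", line 7, in campose
    p=viewer.camera_params(n)
ValueError: time passes only in moves, steps and waits
```

```bash
python3 - <<'E'
s=open("h.py").read()
s=s.replace("def campose","import functools\ncp=functools.lru_cache(None)(viewer.camera_params)\ndef campose").replace("p=viewer.camera_params(n)","p=cp(n)")
open("h.py","w").write(s)
E
cat > rim.py <<'E'
from h import *
s2=np.load("w2.npy",allow_pickle=True).item()
for n,f,s in(("top","top0",None),("side","side0",None),("wrist","w2",s2)):
    im=cv2.cvtColor(cv2.imread(f"pics/{f}.png"),cv2.COLOR_BGR2HSV).astype(np.float32)
    v=cv2.GaussianBlur(im[...,2],(0,0),.7)
    pts=[];rr=np.arange(106,134,.5)
    for a in np.arange(-np.pi,np.pi,.05):
        uv=np.array([project(n,[C[0]+r*np.cos(a),C[1]+r*np.sin(a),44],s) for r in rr],np.float32)
        if (uv<2).any() or (uv[:,0]>637).any() or (uv[:,1]>(235 if n=="wrist" else 477)).any(): continue
        if n=="side" and np.sin(a)<.1: continue
        p=cv2.remap(v,uv[None,:,0],uv[None,:,1],1)[0];k=np.gradient(p).argmin()
        if np.gradient(p)[k]<-3: pts.append([C[0]+rr[k]*np.cos(a),C[1]+rr[k]*np.sin(a)])
    pts=np.array(pts)
    f=least_squares(lambda q:np.hypot(*(pts-q).T)-120,C,loss="soft_l1",f_scale=1.)
    print(n,len(pts),f.x,circ(pts),np.median(np.abs(f.fun)))
sd=cv2.imread("pics/s2.png");x,y=[int(i) for i in project("side",[580.8,4.8,150])]
for z in(116.5,148.5,190): 
    u,v=project("side",[580.8,4.8,z]);cv2.line(sd,(int(u)-14,round(v)),(int(u)-9,round(v)),(0,255,0),1);print(u,v)
cv2.imwrite("pics/s2z.png",cv2.resize(sd[y-70:y+50,x-60:x+100],(800,600),interpolation=cv2.INTER_CUBIC))
E
python3 rim.py
```

```text
top 121 [599.027 106.876] [598.897 106.877 119.177] 0.7828440195289517
side 47 [601.    109.355] [600.708 112.047 118.052] 1.2744926816391455
wrist 58 [600.407 105.437] [600.089 104.496 119.309] 0.3127414917679019
338.8469388646809 215.66979090555282
339.40371438780835 201.72164095387544
340.1542321984103 182.91992548894194
```

View pics/s2z.png

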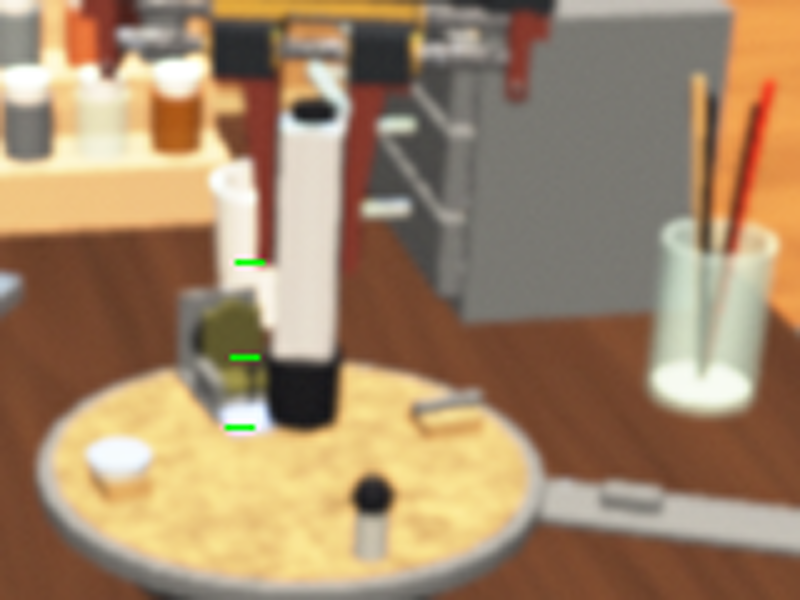

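The lamp hangs upright and its mouth matches the predicted mark. I'm refining the axis to (600,106), then pushing and measuring the spin. The clock stands still between scripts.

```bash
sed -i 's/^C=.*/C=np.array([600.,106.])/' h.py; python3 - <<'E'
from h import *
T=lambda:env.read_state()["time_s"]
ph=-1.42;ball=np.array([614.3,12.2]);tg=np.array([-np.sin(ph),np.cos(ph)])
st=ball-tg*30;dr=np.array([np.cos(ph+np.pi/2+.15),np.sin(ph+np.pi/2+.15)])
env.move_l([*st,268],rate=60);env.move_l([*st,219],rate=120)
s=env.read_state();print(s["tool_pos"],s["force"]);t=T()
e=st+dr*60
env.move_l([*e,219],rate=60);s=env.read_state();print("pushed",T()-t,s["tool_pos"],s["force"],s["width"])
env.move_l([560,0,268],rate=180)
obs=[]
for k in range(8):
    n="side" if k%4 else "top"
    t=T();im=viewer.camera(n);a=ballscan(im,n,-1.5,2.2);obs.append((t,*a));print(n,round(t,3),a);cv2.imwrite(f"pics/o{k}.png",im)
    if k<7: env.hold(.06)
np.save("obs.npy",obs)
E
```

```text
[584.785   7.694 219.05 ] [ 0.451  0.404 -1.704]
pushed 1.1500000000000004 [641.574  25.373 218.898] [ 0.077  0.867 -0.411] 23.957830558280442
top 10.717 (np.float64(-1.1699999999999997), np.float32(50.90822))
side 10.825 (np.float64(0.7100000000000017), np.float32(71.08243))
side 10.933 (np.float64(0.8200000000000021), np.float32(69.42186))
side 11.042 (np.float64(0.9600000000000022), np.float32(69.51375))
top 11.15 (np.float64(1.0800000000000023), np.float32(78.91504))
side 11.258 (np.float64(1.2000000000000024), np.float32(79.697525))
side 11.367 (np.float64(1.3100000000000023), np.float32(84.857025))
side 11.475 (np.float64(1.3400000000000025), np.float32(39.77809))
```

The spin is about 1.11 rad/s, one turn in 5.6 s, and the sequence is consistent. Now intercepting and tracking.

```bash
cat > track.py <<'E'
from h import *
T=lambda:env.read_state()["time_s"]
O=[(t,a) for t,a,c in np.load("obs.npy")[1:7]]
tr=O[0][0]
def fit():
    t,a=np.array(O).T;t=t-tr
    return least_squares(lambda p:np.r_[(p[0]+p[1]*t-p[2]*t*t/2-a)/.02,(p[2]-.06)/.03],[.71,1.11,.06],loss="soft_l1").x
P=fit();print("fit",P)
th=lambda t:P[0]+P[1]*(t-tr)-P[2]*(t-tr)**2/2
def mod(t): a=th(t)+np.pi;return C+75*np.array([np.cos(a),np.sin(a)])
def go(tm,lead):
    s=env.read_state();p=mod(s["time_s"]+tm+lead);d=np.linalg.norm(p-s["tool_pos"][:2])
    env.move_l([*p,268],rate=max(d/tm,20));return p
go(.55,.07);t0=T();k=0;log=[]
while T()-t0<7.2:
    t=T();w=P[1]-P[2]*(t-tr)
    if w<.56: print("slow");break
    s=env.read_state();e1=np.linalg.norm(s["tool_pos"][:2]-mod(t))
    go(.13,.07);s=env.read_state();t=s["time_s"];e2=np.linalg.norm(s["tool_pos"][:2]-mod(t));log.append((e1,e2))
    k+=1
    if k%2==0:
        b=[C[0]+95*np.cos(th(t)),C[1]+95*np.sin(th(t)),74];u=project("side",b);l=project("side",[*s["tool_pos"][:2],117])
        n="top" if abs(u[0]-l[0])<14 and u[1]<l[1]+8 else "side"
        a,c=ballscan(viewer.camera(n),n,th(t)-.3,th(t)+.3);r=a-th(t);ok=c>55 and abs(r)<.2
        print(n,round(t-t0,2),"r %.3f c %.0f w %.3f z %.1f"%(r,c,w,s["tool_pos"][2]),ok)
        if ok: O.append((t,a));P=fit()
print("fit",P,"tracked",T()-t0,"max e",np.max(log,0));t=T();print("w",P[1]-P[2]*(t-tr))
q=env.read_state();print(q["width"],q["grip_force"],q["force"],t);np.save("obs2.npy",O)
viewer_im=viewer.camera("side");cv2.imwrite("pics/end.png",viewer_im)
E
python3 track.py
```

```text
fit [0.708 1.139 0.061]
side 0.55 r -0.020 c 86 w 1.038 z 268.0 True
side 1.16 r 0.020 c 130 w 0.987 z 267.9 True
side 1.77 r 0.030 c 138 w 0.965 z 268.0 True
side 2.38 r -0.010 c 137 w 0.960 z 268.1 True
side 2.97 r -0.010 c 136 w 0.924 z 268.2 True
side 3.58 r -0.060 c 119 w 0.888 z 268.1 True
side 4.18 r 0.030 c 88 w 0.827 z 268.1 True
side 4.79 r -0.050 c 76 w 0.808 z 268.0 True
side 5.4 r -0.020 c 69 w 0.753 z 268.0 True
top 6.01 r -0.010 c 39 w 0.709 z 267.9 False
side 6.62 r -0.050 c 94 w 0.672 z 267.9 True
side 7.22 r -0.060 c 75 w 0.620 z 267.9 True
fit [0.701 1.156 0.066] tracked 7.266700000000002 max e [11.657  6.279]
w 0.5881670724749201
24.18270539003711 29.999930262565613 [-0.374  0.804 -0.914] 19.4917
```

```bash
python3 -c "
import cv2;i=cv2.imread('pics/end.png');cv2.imwrite('pics/endz.png',cv2.resize(i[150:270,260:420],(800,600),interpolation=2))"
```

```text
(no output)
```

View pics/endz.png

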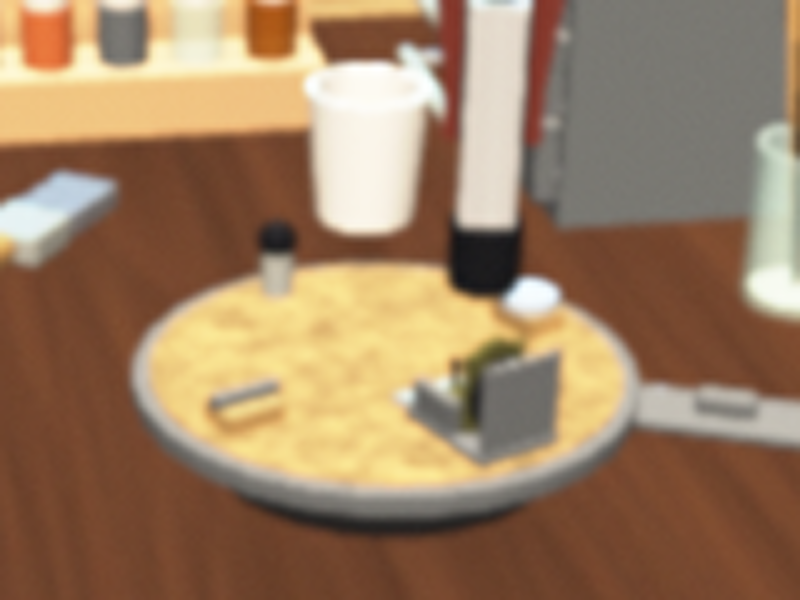

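The end picture shows the lamp mouth at zoomed (487,290), right over the middle of the cockpit (about 487,350 at its top), with nothing else shifted. Now moving clear and handing in.

```bash
python3 - <<'E'
from h import *
env.move_l([450,-60,272],rate=140);env.hold(.3)
s=env.read_state();print(s["tool_pos"],s["width"],s["grip_force"],s["time_s"],np.linalg.norm(s["tool_pos"][:2]-C))
print(workorder.sign_off())
E
```

```text
[450.16  -59.874 271.914] 23.956132769720185 30.0000661611557 21.425 223.5309283465342
the job is handed in; nothing more can be done
None
```

Handed in at 21.4 s: the lamp's mouth followed the cockpit for about 7.3 s, within about 12 mm sideways by my estimate and about 25 mm above it, while the platter coasted from about 1.1 down to 0.59 rad/s; the lamp is still held upright beside the turntable, about 12 cm up.

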